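# Feed two bearing balls from the drum feeder

## Robot

A 6-joint arm with a two-finger parallel gripper is mounted at the origin on a cart in front of the work surface, level with it; the furniture and walls round the work are solid. World frame = base frame: x ahead of the robot, y to its left, z up, the work surface at z = 0. Lengths are in mm, angles in degrees, forces in N, time in s.
With the tool pointing down it reaches from about 300 to 850 mm from the base axis. Payload 4.2 kg.
Tool frame: the origin (TCP) lies between the finger pads; the fingertips stand 11 mm ahead of it and the grasp point (between the pads) lies 8 mm behind it (env.tips_ahead is the distance from the TCP to the fingertips, in mm); z points along the fingers, y is the line along which they close (so a half turn about z gives the same grasp; the last joint's range is limited). The gripper opens to 91 mm and grips with 3 to 60 N. Pads are 32 mm wide; open, the fingers measure 118 mm over their backs; the gripper's body (76 mm by 178 mm) begins 60 mm behind the grasp point.
Start: joints at [67.265, 18.312, 89.639, -0, 72.044, -1.146], TCP at [211.572, 534.677, 224.976] pointing down, gripper open.
Joint ranges: [-177.97, 177.97], [-48.28, 115.42], [12.27, 149.76], [-77.06, 257.06], [2.81, 150.46], [-146.56, 146.56]. Speed limits (degrees/s): [147.25, 147.25, 180, 180, 180, 180].

## Interface

Orientations are given as [roll, pitch, yaw] about the fixed x, y, z axes, in that order (R = Rz(yaw) Ry(pitch) Rx(roll)).
In Python, from workcell import env, cams gives the robot as it stands.
- The arm moves only by the tool step_arm, never from a script. Its arguments are lists of equal length, an entry for each row: "linear": the shift along the tool's x, y, z in units of 30 cm (1.0 is 30 cm), a list of three; "turn": the turn about the tool's z in units of 360 degrees (1.0 is 360 degrees). In form: {"linear": [[tx, ty, tz], ...], "turn": [turn, ...]}. A call has 1 to 20 rows; each row is the pose to reach, as a shift and turn from the pose commanded when the call began, along the tool's axes at that moment, turning the shorter way round; what a row does not reach only later rows make up. A row lasts 1/8 s, in which the tool goes at most 62.5 mm and 10.7 degrees, less where a joint would pass 70% of its speed; a pose out of reach is approached as far as the arm can. A call with a number of a shift or a turn outside -1 to 1 is refused whole. A call with a gripper value outside its range is refused whole. "fingers" is the closure, from -1 (fully open) to 1 (shut), so that 0 is half open, set as the call begins (left out, the last holds). The fingers move at their own pace and stop on an object; "force" is the grip in N (left out, the last holds). Time passes only in rows, so rows that repeat a pose let the fingers close. It gives the time, the measured TCP pose, the force, the opening and the grip force at its end, in the units of the state.
- env.state(): the state, without advancing time (a new reading comes with each control period).
- cams.grab_frame(name): name is "side" or "top" or "wrist"; returns a dict with "color" (480x640x3 uint8, blue, green, red), "fx", "fy", "cx", "cy" (pixels), "dist" ([k1, k2, p1, p2, k3] as OpenCV has them; the pictures are not rectified), "extrinsics" (4x4, takes a point from camera to world coordinates); the wrist camera has in their place "tool_from_camera" (4x4, takes a point from camera to tool coordinates, whose origin is the TCP and whose axes are the flange's). Camera axes: x right, y down, z forward; pixel columns grow to the right and rows downward; lengths in mm; the calibration is good to about 2 mm. A picture is of the moment at which its call begins: read the wrist's pose just before it. There is no depth.
- env.job_done(): hands the job in; it is judged then, once.
The state is a dict: "time_s": time; "qpos": joint angles; "qvel": joint speeds; "effort": joint torques, N m; "ee_pos": TCP position; "ee_rot": TCP orientation; "force": force on the tool from outside, world axes, zero at the start; "torque": the same for the moment, N m; "gripper_width": finger opening in mm; "gripper_force": force on a finger pad.
Only numpy, scipy, OpenCV 4.12 (cv2) and the standard library are available. Lean on these libraries where they do the work, as an engineer would, in place of code of your own. Each camera call takes 0.05 s, during which the arm holds its last target. There are 200 camera calls.

## Task

Set the round steel parts dish flat on the cabinet under the end of the ball feeder's spout. Then turn the crank slowly counter-clockwise until just one ball drops out of the drum into the catch trough, push the spring ejector to send it into the dish and let the ejector spring back, and feed and eject a second ball in the same way. Finish with those two balls in the dish at the spout and the other two still in the drum; do not handle the balls with the gripper and leave the carton, tin and bearing where they are.

Things in the scene. Friction and masses are not known exactly. Their poses are not given: they have to be found in the camera images.
- feeder: Fixed ball feeder. Origin on its drum's vertical axis, at the cabinet top (z = 0). Grey round housing 112 mm across, 101 mm tall; in it an open-topped rotor with six pockets between upright vanes. On the -x side (towards the robot) a side opening and sloping chute lead to a catch trough along y at x = -107 mm, 72 mm tall walls. Baseplate x -130 to 70 mm; under the trough it ends at y = 30 mm.
- drum_axis (a point): point on the drum's vertical axis, 80 mm up. Balls in the drum lie with their centres about 42 mm from this axis, 78 mm up.
- trough (a point): where the centre of a ball lies (within about 8 mm) when it waits in the catch trough against a low ridge, 62 mm up; axes as the feeder's. Pushed on along +y it passes the ridge and rolls down the spout.
- spout_end (a point): middle of the spout floor's end, 44 mm up, at x = -107, y = 70 mm in the feeder's frame; axes as the feeder's. Its underside is 41 mm up, so the dish (26 mm) slides in below it. The spout points along +y; a ball leaves it slowly and lands about 10 to 30 mm beyond its end.
- crank_handle (a point): middle of the crank's upright black handle, a freely spinning round sleeve 19 mm in diameter, from 116 to 156 mm up (this point 136 mm), 45 mm from the drum's axis. The flat crank arm below it is 115 mm up, the hub nut 117 mm. It starts on the right (-y) side of the drum.
- crank (a joint): turn of crank and rotor, rad, growing counter-clockwise from above; -0.12 to 0.1 at the start, stops at -0.2 and 6.2. It stays where left (turns with 2 to 3 N at the handle). At 0 the pocket at the opening is empty, the next four, 1.05 rad apart, hold one ball each. A vane pushes each ball; it rolls out when it faces the opening: the first at about 1.0 to 1.35 rad, the next 1.05 later.
- ejector (a joint): travel of the spring ejector slide, m: 0 at rest, 0.030 fully pushed in along the feeder's +y. About 2 N to start, 5 N fully in; released, it springs back. Its pusher face is 14 mm short of the trough point at rest and 16 mm beyond it when fully in.
- ejector_tab (a point): middle of the outer (-y) face of the ejector's upright push tab, 84 mm up: a steel plate 28 mm wide along x, 6 mm thick, 55 to 101 mm up, to be pushed along the feeder's +y; free space behind it. At rest x = -107, y = -91 mm in the feeder's frame; axes as the feeder's.
- dish_center (a point): centre (13 mm up) of the loose round steel parts dish, 125 mm across, 26 mm tall, about 0.22 kg. Floor 5 mm thick, flat to about 40 mm radius; its sloping wall rises to the rim at 62 mm radius and can be pinched from above, one finger inside, one outside. Three small nuts stick to its floor and stay there.
- bulb_carton: small orange carton, 42x42x62 mm, standing; origin under its middle. Bystander.
- tin: round tin, 59 mm across, 37 mm tall; origin under its middle. Bystander.
- loose_bearing: ball bearing lying flat, 52 mm across, 15 mm tall; origin under its middle. Bystander.
- ball_1_center (a point): centre of a plain steel ball, 20 mm in diameter, 33 g; it starts in the drum, in the first of the loaded pockets to reach the opening.
- ball_2_center (a point): centre of a plain steel ball, 20 mm in diameter, 33 g; it starts in the drum, in the second of the loaded pockets to reach the opening.
- ball_3_center (a point): centre of a plain steel ball, 20 mm in diameter, 33 g; it starts in the drum, in the third of the loaded pockets to reach the opening.
- ball_4_center (a point): centre of a plain steel ball, 20 mm in diameter, 33 g; it starts in the drum, in the fourth of the loaded pockets to reach the opening.

How it is judged (in metres and radians):
On the way, in this order (a step that is already met when the one before it is completed fails the run):
1. the dish stands flat under the end of the spout (horizontal distance between dish_center and spout_end below 0.06 m and height (world z) of dish_center below 0.018 m and angle between dish_center's own z axis and vertical below 0.1 rad), for 0.2 s.
2. the first ball lies in the catch trough (distance between ball_1_center and trough below 0.014 m), for 0.2 s.
3. the first ball is in the dish and the ejector has sprung back (horizontal distance between ball_1_center and dish_center below 0.055 m and height (world z) of ball_1_center below 0.035 m and value of joint ejector below 0.005 m), for 0.2 s.
4. the second ball lies in the catch trough (distance between ball_2_center and trough below 0.014 m), for 0.2 s.
At the end, for the whole second after the job is handed in: Balls 1 and 2 are in the dish (within 55 mm of its centre, below 35 mm height), 3 and 4 in the drum (within 52 mm of its axis, above 60 mm); the ejector is within 5 mm of rest; the dish stands flat and still, its centre within 60 mm of the spout's end in plan (all of step 1 and all of step 3 and horizontal distance between ball_2_center and dish_center below 0.055 m and height (world z) of ball_2_center below 0.035 m and horizontal distance between each of ball_3_center, ball_4_center and drum_axis below 0.052 m and height (world z) of each of ball_3_center, ball_4_center above 0.06 m and linear speed of dish below 0.02 m/s); the robot touches nothing.
It fails at once if the second ball leaves the drum before the first lies in the dish (horizontal distance between ball_2_center and drum_axis above 0.075 m and not (horizontal distance between ball_1_center and dish_center below 0.055 m and height (world z) of ball_1_center below 0.035 m)).
It fails at once if a third ball leaves the drum (horizontal distance between any of ball_3_center, ball_4_center and drum_axis above 0.075 m).
It fails at once if the crank is spun fast (over 5 rad/s) (velocity of joint crank above 5 rad/s or velocity of joint crank below -5 rad/s).
It fails at once if the gripper handles a ball (contact force between the fingers and ball_1 above 0.5 N or contact force between the fingers and ball_2 above 0.5 N or contact force between the fingers and ball_3 above 0.5 N or contact force between the fingers and ball_4 above 0.5 N).
It fails at once if the carton, the tin or the bearing is moved more than 30 mm (distance of any of bulb_carton, tin, loose_bearing from where it was at the start of the episode above 0.03 m).
It also fails if it takes over 72 s, if anything falls off the work surface, if the arm or the gripper's body presses on something with over 40 N, if the wrist force passes 120 N, or if a joint passes its speed limit or range.

## Working session

There is one attempt and no reset: what is moved stays moved. The work goes in short steps, Python scripts to look and compute and a tool call to move; the robot and the scene stay as the last step left them, time stands still between calls to the robot, and variables do not carry over. Pictures are saved under pics/ and viewed, at most 10 in all, crops included, and the job is handed in when it is done.

Besides the shell and the picture viewer there is one more tool, called after "Emit:" as name(argument=value, ...), one argument or row to a line, values as JSON. step_arm: Moves the arm, as the interface text tells. Its arguments: {"type":"object","properties":{"linear":{"type":"array"},"turn":{"type":"array"},"fingers":{"type":"number"},"force":{"type":"number"}},"required":["linear","turn"]}

```bash
ls; mkdir -p pics; python3 - <<'E'
from workcell import env, cams
import cv2, numpy as np
print(env.state())
for n in ["top","side"]:
    f=cams.grab_frame(n); cv2.imwrite(f"pics/{n}0.png",f["color"])
    print(n,f["fx"],f["fy"],f["cx"],f["cy"],f["dist"],np.round(f["extrinsics"],3).tolist())
f=cams.grab_frame("wrist"); cv2.imwrite("pics/wrist0.png",f["color"]); print(f["fx"],np.round(f["tool_from_camera"],3).tolist())
E
```

```text
pics
{'time_s': 0.0, 'qpos': array([ 6.72661575e+01,  1.83508298e+01,  8.97058057e+01, -1.16183192e-03,
        7.20436293e+01, -1.14733159e+00]), 'qvel': array([ 0.01033144,  0.08215396,  0.02681912, -0.05676761, -0.1271288 ,
       -0.01861149]), 'effort': array([-2.08391881e-03, -4.12464809e+01, -2.31966877e+01,  7.26274517e-02,
        4.57011780e-02, -1.41608311e-04]), 'ee_pos': array([211.37778398, 534.21944856, 224.13246452]), 'ee_rot': array([-1.79899733e+02, -9.03247995e-04,  1.58413847e+02]), 'force': array([ 0.7790959 ,  0.46519853, -0.19081028]), 'torque': array([ 0.03165196,  0.02277409, -0.04093989]), 'gripper_force': 0.0, 'gripper_width': 90.829848330684}
top 543.3844237925339 543.3844237925339 329.9939784813338 237.11591029720063 [0.03180278 0.         0.         0.         0.        ] [[-0.029, -0.991, 0.131, 421.751], [-0.999, 0.032, 0.019, -55.892], [-0.023, -0.131, -0.991, 1188.161], [0.0, 0.0, 0.0, 1.0]]
side 449.12699002352144 449.12699002352144 319.62897962877554 236.90625149969497 [-0.08000247  0.          0.          0.          0.        ] [[0.999, -0.025, 0.035, 554.628], [-0.042, -0.462, 0.886, -1070.772], [-0.006, -0.886, -0.463, 655.9], [0.0, 0.0, 0.0, 1.0]]
345.4635891885153 [[0.001, -0.964, -0.266, 77.91], [1.0, 0.001, 0.001, 0.245], [-0.001, -0.266, 0.964, -160.397], [0.0, 0.0, 0.0, 1.0]]
```

View pics/top0.png

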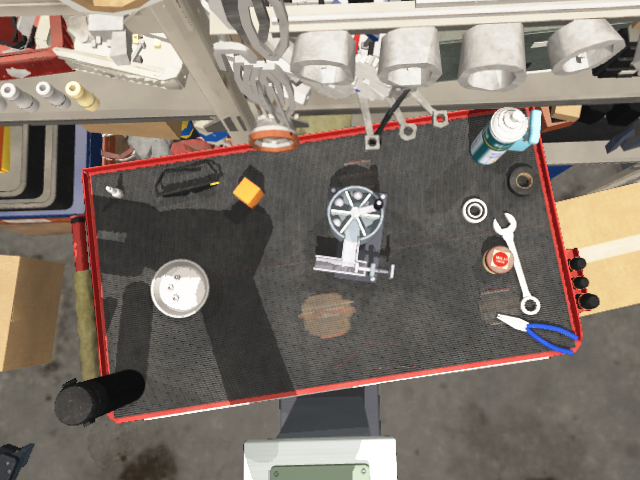

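View pics/side0.png

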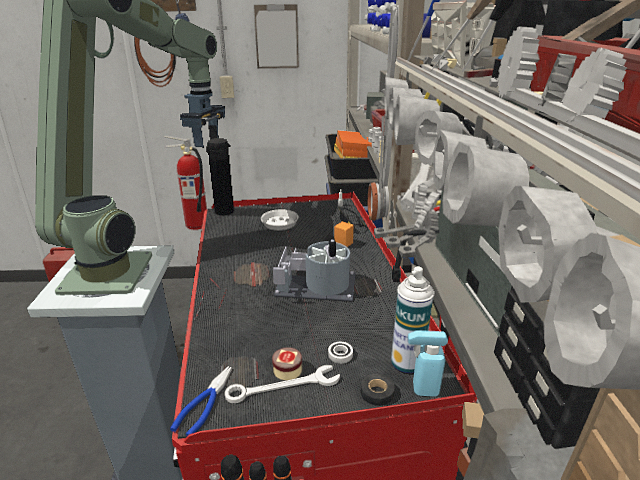

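The top view shows the feeder with its drum at about (355,212), the trough and spout end at (318,265), the ejector tab at (392,270) and the black handle at (379,204). The dish is at (180,288), the carton at (248,192), the bearing at (475,210) and the tin at (498,260). A black bottle stands near (95,395). Next I'll zoom in.

```bash
cat > h.py <<'E'
import numpy as np, cv2, pickle
from workcell import env, cams
def grab(n):
    s=env.state(); f=cams.grab_frame(n)
    K=np.array([[f["fx"],0,f["cx"]],[0,f["fy"],f["cy"]],[0,0,1.]])
    if n=="wrist":
        from scipy.spatial.transform import Rotation as R
        T=np.eye(4); T[:3,:3]=R.from_euler("xyz",s["ee_rot"],degrees=True).as_matrix(); T[:3,3]=s["ee_pos"]
        T=T@np.array(f["tool_from_camera"])
    else: T=np.array(f["extrinsics"])
    return f["color"],K,np.array(f["dist"]),T
def ray(px,K,d,T):
    p=cv2.undistortPoints(np.array(px,float).reshape(-1,1,2),K,d).reshape(-1,2)
    v=np.c_[p,np.ones(len(p))]@T[:3,:3].T
    return T[:3,3],v/np.linalg.norm(v,axis=1)[:,None]
def onz(px,z,K,d,T):
    o,v=ray(px,K,d,T); return o+v*((z-o[2])/v[:,2])[:,None]
def tri(*ors):   # least-squares meeting of rays
    A=0;b=0
    for o,v in ors:
        P=np.eye(3)-np.outer(v,v);A=A+P;b=b+P@o
    return np.linalg.solve(A,b)
def proj(X,K,d,T):
    Ti=np.linalg.inv(T); return cv2.projectPoints(np.array(X,float).reshape(-1,1,3),cv2.Rodrigues(Ti[:3,:3])[0],Ti[:3,3],K,d)[0].reshape(-1,2)
E
python3 - <<'E'
from h import *
a=cv2.imread("pics/top0.png"); b=cv2.imread("pics/side0.png")
A=cv2.resize(a[175:295,300:410],None,fx=4,fy=4,interpolation=cv2.INTER_CUBIC)
B=cv2.resize(b[230:310,265:365],None,fx=3.6,fy=3.6,interpolation=cv2.INTER_CUBIC)
C=np.zeros((480,800,3),np.uint8); C[:480,:440]=A; C[:288,440:]=B
cv2.imwrite("pics/crop0.png",C)
# dish blob
_,K,d,T=grab("top")
g=cv2.cvtColor(a,cv2.COLOR_BGR2HSV)
m=((g[...,2]>120)&(g[...,1]<60)).astype(np.uint8); m[:,:140]=0;m[:,220:]=0;m[:250]=0;m[330:]=0
m=cv2.morphologyEx(m,cv2.MORPH_CLOSE,np.ones((9,9)))
c=max(cv2.findContours(m,0,2)[0],key=cv2.contourArea); e=cv2.fitEllipse(cv2.convexHull(c)); print(e)
print("dish top z26",onz([e[0]],26,K,d,T))
print("rim r",[np.linalg.norm(x) for x in np.diff(onz([[e[0][0]-e[1][0]/2,e[0][1]],[e[0][0]+e[1][0]/2,e[0][1]]],26,K,d,T),axis=0)])
print("handle z156",onz([[379,204]],156,K,d,T),"drum z101",onz([[355,212]],101,K,d,T),"bottle",onz([[125,385],[85,405]],0,K,d,T))
E
```

```text
((179.27410888671875, 288.24542236328125), (57.385494232177734, 60.09798812866211), 41.84209060668945)
dish top z26 [[475.89839978 291.55393276  26.        ]]
rim r [np.float64(122.95707640870235)]
handle z156 [[ 619.95121727 -132.70423011  156.        ]] drum z101 [[615.66229201 -87.57954243 101.        ]] bottle [[275.18865404 412.98343559   0.        ]
 [236.78741694 496.62075627   0.        ]]
```

View pics/crop0.png

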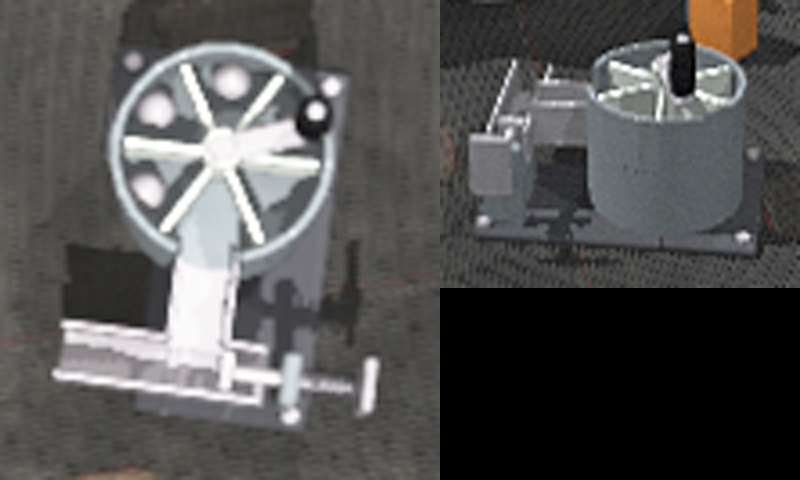

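Crop: drum rim centre at about (221,152), handle top at (316,105), tab from (372,358) to (366,412) and spout end from (62,322) to (55,378). Three balls are visible in the left and top pockets. The side crop shows the handle top at (683,38) and the tab top at (491,137). I'll triangulate these.

```bash
python3 - <<'E'
from h import *
_,K1,d1,T1=grab("top"); b,K2,d2,T2=grab("side")
t=lambda u,v:[[300+u/4-.375,175+v/4-.375]]
s=lambda u,v:[[265+(u-440)/3.6-.36,230+v/3.6-.36]]
P={}
for n,a,c in [("handle",(316,105),(683,38)),("tab",(370,385),(491,137)),("drum",(221,152),(669,80)),("hub",(222,148),(668,66))]:
    o1,v1=ray(t(*a),K1,d1,T1);o2,v2=ray(s(*c),K2,d2,T2); P[n]=tri((o1,v1[0]),(o2,v2[0])); print(n,P[n].round(1))
D=onz(t(221,152),101,K1,d1,T1)[0]; Tb=onz(t(370,385),101,K1,d1,T1)[0]; H=onz(t(316,105),156,K1,d1,T1)[0]
print("top-only",D,Tb,H)
w=Tb-D; print("len(140)",np.hypot(*w[:2]),"yaw",np.degrees(np.arctan2(w[1],w[0])-np.arctan2(-88,-107)))
sp=onz(t(62,322),60,K1,d1,T1)[0];sp2=onz(t(55,378),60,K1,d1,T1)[0];q=onz(t(262,402),72,K1,d1,T1)[0];print("spout corners z60",sp,sp2,q)
h=H-D; print("handle r",np.hypot(*h[:2]),"ang",np.degrees(np.arctan2(h[1],h[0])))
# dish side
g=cv2.cvtColor(b,cv2.COLOR_BGR2HSV)
m=((g[...,2]>115)&(g[...,1]<60)).astype(np.uint8); k=np.zeros_like(m);k[200:240,250:305]=1; m*=k
m=cv2.morphologyEx(m,cv2.MORPH_CLOSE,np.ones((5,5)))
c=max(cv2.findContours(m,0,2)[0],key=cv2.contourArea);print("dish side",cv2.boundingRect(c))
x,y,w_,h_=cv2.boundingRect(c)
print("pred rim px", proj([[475.9+62*np.cos(a),291.6+62*np.sin(a),26] for a in np.radians([0,90,180,270])],K2,d2,T2).round(1).tolist())
E
```

```text
handle [ 623.6 -132.3  156.1]
tab [ 493.7 -157.6   98.8]
drum [614.8 -87.3  98.6]
hub [614.5 -87.6 110. ]
top-only [614.38515822 -87.28155055 101.        ] [ 494.01362648 -157.38598661  101.        ] [ 626.09794869 -132.23048478  156.        ]
len(140) 139.29801724258712 yaw -9.218359553714583
spout corners z60 [534.45342416  -2.48476682  60.        ] [505.33852544   1.89606919  60.        ] [ 488.9012068  -104.54960677   72.        ]
handle r 46.44993163086851 ang -75.39466421678438
dish side (261, 209, 37, 21)
pred rim px [[298.4, 215.5], [280.4, 208.4], [261.2, 216.4], [279.1, 224.1]]
```

```bash
cat > plan.py <<'E'
import numpy as np, json, os
from scipy.spatial.transform import Rotation as R
def load(): return json.load(open("cmd.json")) if os.path.exists("cmd.json") else [211.572,534.677,224.976,158.411]
def rows(wps,save=True,dec=3):
    """wps: (x,y,z,yaw) world; prints rows in tool axes of the commanded pose"""
    c=np.array(load()); M=R.from_euler("xyz",[180,0,c[3]],degrees=True).as_matrix()
    L=[];t=[]
    for w in wps:
        L.append(np.round(M.T@(np.array(w[:3])-c[:3])/300,dec).tolist()); t.append(round(-(((w[3]-c[3])+180)%360-180)/360,dec))
    print(json.dumps({"linear":L,"turn":t}))
    if save: json.dump((c[:3]+M@np.array(L[-1])*300).tolist()+[c[3]-t[-1]*360],open("cmd.json","w"))
E
python3 -c "
from plan import *
rows([(211.5,534.7,300,158.4),(476,346,300,180),(476,346,110,180)])"; cat cmd.json
```

```text
{"linear": [[0.0, -0.0, -0.25], [-1.051, -0.26, -0.25], [-1.051, -0.26, 0.383]], "turn": [0.0, -0.06, -0.06]}
[476.05301312773344, 346.1355358735972, 110.076, 180.011]
```

```bash
rm cmd.json; python3 -c "
from plan import *
rows([(211.5,534.7,300,158.4),(450,346,300,180),(450,346,150,180)])"; cat cmd.json
```

```text
{"linear": [[0.0, -0.0, -0.25], [-0.97, -0.292, -0.25], [-0.97, -0.292, 0.25]], "turn": [0.0, -0.06, -0.06]}
[449.92544553876576, 346.1500921067271, 149.976, 180.011]
```

Emit:
step_arm(
  linear=[
    [0, 0, -0.25],
    [0, 0, -0.25],
    [-0.97, -0.292, -0.25],
    [-0.97, -0.292, -0.25],
    [-0.97, -0.292, -0.25],
    [-0.97, -0.292, -0.25],
    [-0.97, -0.292, -0.25],
    [-0.97, -0.292, -0.25],
    [-0.97, -0.292, 0.25],
    [-0.97, -0.292, 0.25],
    [-0.97, -0.292, 0.25],
    [-0.97, -0.292, 0.25],
  ],
  turn=[0, 0, -0.06, -0.06, -0.06, -0.06, -0.06, -0.06, -0.06, -0.06, -0.06, -0.06],
  fingers=0.25,
  force=6,
)

```text
time_s: 1.8
ee_pos: [447.8, 346.0, 147.7]
ee_rot: [-179.8, -0.3, -179.9]
force: [0.6, 0.5, 0.3]
gripper_width: 34.0
gripper_force: 0.0
```

```bash
python3 - <<'E'
from h import *
s=env.state(); print(s["ee_pos"].round(1),s["ee_rot"].round(2),s["gripper_width"],s["time_s"],s["force"])
im,K,d,T=grab("wrist"); cv2.imwrite("pics/w1.png",im)
print(proj([[475.9+62*np.cos(a),291.6+62*np.sin(a),26] for a in np.arange(0,6.2,.785)],K,d,T).round(0).tolist())
E
```

```text
[447.8 346.  147.7] [-179.84   -0.27 -179.93] 33.979650705822266 1.8 [0.58202198 0.5358423  0.33031963]
[[256.0, 335.0], [304.0, 318.0], [324.0, 272.0], [303.0, 223.0], [250.0, 201.0], [199.0, 222.0], [183.0, 271.0], [207.0, 317.0]]
```

View pics/w1.png

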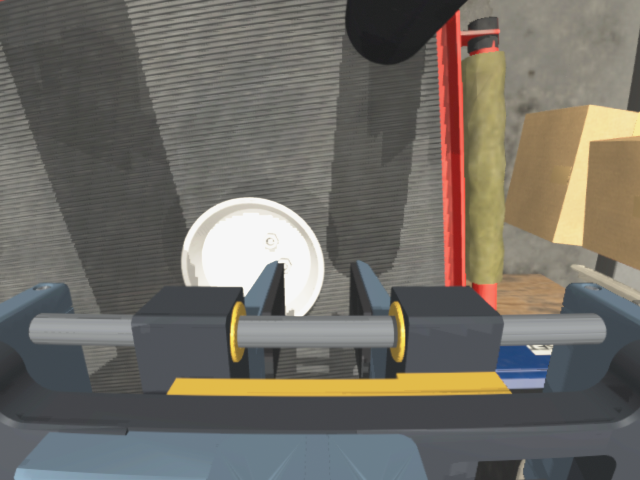

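The wrist view shows the dish rim spanning columns 182–325, with its top at row 198, which matches the prediction. The nuts are at (271,240) and (285,262), and the fingers are above the rim at the right. I'll check the nut positions before choosing the grasp spot.

```bash
python3 - <<'E'
from h import *
im,K,d,T=grab("wrist")
print(onz([[271,240],[285,262]],8,K,d,T)[:,:2]-[475.9,291.6])
_,K,d,T=grab("top"); a=cv2.imread("pics/top0.png")
print(onz([[178,277],[170,288],[176,297]],8,K,d,T)[:,:2]-[475.9,291.6])
cv2.imwrite("pics/dishcrop.png",np.hstack([cv2.resize(a[255:322,145:215],None,fx=5.5,fy=5.5,interpolation=2),cv2.resize(im[195:340,180:330],(385,368),interpolation=2)]))
E
```

```text
[[-21.49438723  15.07551141]
 [ -0.45157865  27.31465024]]
[[ 25.33649995   8.33163711]
 [  2.00417524  25.51077134]
 [-17.84714258  12.26597649]]
```

View pics/dishcrop.png

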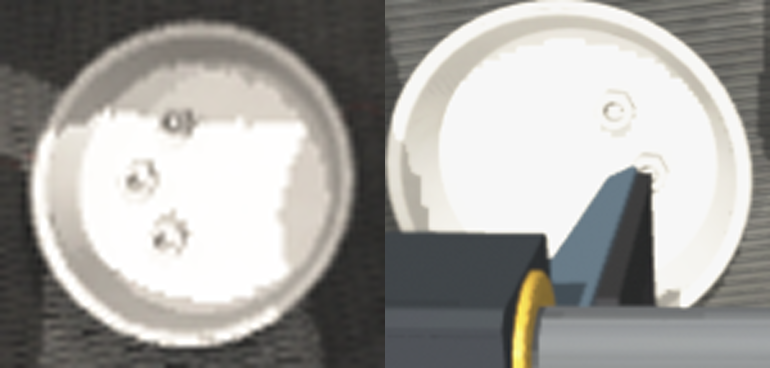

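Nuts are at roughly (22,7), (0,26) and (-20,13) mm from the dish centre. I'll pinch at azimuth 110° with the fingertips above the nut height.

```bash
python3 -c "
from plan import *
rows([(456.4,345.2,70,200)])"; cat cmd.json
```

```text
{"linear": [[-0.022, -0.003, 0.267]], "turn": [-0.056]}
[456.5256182047269, 345.2513592323427, 69.876, 200.171]
```

Emit:
step_arm(
  linear=[
    [-0.022, -0.003, 0.267],
    [-0.022, -0.003, 0.267],
    [-0.022, -0.003, 0.267],
    [-0.022, -0.003, 0.267],
  ],
  turn=[-0.056, -0.056, -0.056, -0.056],
)

```text
time_s: 2.45
ee_pos: [457.7, 346.3, 71.9]
ee_rot: [179.9, 0.2, -160.0]
force: [0.5, 0.6, -0.8]
gripper_width: 34.3
gripper_force: 0.0
```

```bash
python3 -c "
from plan import *
rows([(456.4,345.2,25.5,200.1)])"; cat cmd.json
```

```text
{"linear": [[0.0, -0.0, 0.148]], "turn": [0.0]}
[456.5256182047269, 345.2513592323427, 25.476000000000013, 200.171]
```

Emit:
step_arm(
  linear=[
    [0, 0, 0.08],
    [0, 0, 0.148],
    [0, 0, 0.148],
    [0, 0, 0.148],
  ],
  turn=[0, 0, 0, 0],
)

```text
time_s: 2.95
ee_pos: [457.5, 346.1, 27.2]
ee_rot: [179.9, 0.2, -159.9]
force: [-0.4, 0.7, -0.2]
gripper_width: 34.5
gripper_force: 0.0
```

Emit:
step_arm(
  linear=[
    [0, 0, 0],
    [0, 0, 0],
    [0, 0, 0],
    [0, 0, 0],
    [0, 0, 0],
    [0, 0, 0],
  ],
  turn=[0, 0, 0, 0, 0, 0],
  fingers=1,
  force=8,
)

```text
time_s: 3.7
ee_pos: [456.9, 344.9, 26.1]
ee_rot: [-180.0, 0.0, -159.8]
force: [0.6, -4.5, 6.0]
gripper_width: 11.9
gripper_force: 8.2
```

```bash
python3 -c "
from plan import *
c=load()
dx,dy=524.4-475.9,25.5-291.6
rows([(c[0]+dx*k,c[1]+dy*k,c[2]+1,c[3]) for k in (.1,.25,.4,.55,.7,.85,.95,1)],save=False)"; cat cmd.json
```

```text
{"linear": [[0.015, -0.089, -0.003], [0.039, -0.222, -0.003], [0.062, -0.355, -0.003], [0.085, -0.489, -0.003], [0.108, -0.622, -0.003], [0.131, -0.755, -0.003], [0.146, -0.844, -0.003], [0.154, -0.888, -0.003]], "turn": [-0.0, -0.0, -0.0, -0.0, -0.0, -0.0, -0.0, -0.0]}
[456.5256182047269, 345.2513592323427, 25.476000000000013, 200.171]
```

Emit:
step_arm(
  linear=[
    [0.008, -0.044, -0.003],
    [0.023, -0.13, -0.003],
    [0.039, -0.222, -0.003],
    [0.054, -0.31, -0.003],
    [0.07, -0.4, -0.003],
    [0.085, -0.489, -0.003],
    [0.1, -0.58, -0.003],
    [0.116, -0.67, -0.003],
    [0.131, -0.755, -0.003],
    [0.142, -0.82, -0.003],
    [0.149, -0.86, -0.003],
    [0.154, -0.888, -0.003],
    [0.154, -0.888, -0.003],
    [0.154, -0.888, -0.003],
  ],
  turn=[0, 0, 0, 0, 0, 0, 0, 0, 0, 0, 0, 0, 0, 0],
)

```text
time_s: 5.45
ee_pos: [505.1, 79.3, 26.3]
ee_rot: [-180.0, 0.0, -159.8]
force: [0.4, -1.8, 0.6]
gripper_width: 12.1
gripper_force: 7.6
```

```bash
python3 - <<'E'
from h import *
import plan
s=env.state(); print(s["ee_pos"].round(1),s["ee_rot"].round(2),s["gripper_width"],s["time_s"],s["force"])
plan.rows([(524.4-475.9+456.526,25.5-291.6+345.251,26.4,200.171)])
im,K,d,T=grab("wrist"); cv2.imwrite("pics/w2.png",im)
print("spout end, dish centre px",proj([[520.1,-1.1,44],[524.4,25.5,5]],K,d,T).round().tolist())
b,_,_,_=grab("side")
cv2.imwrite("pics/w2c.png",np.hstack([cv2.resize(im[0:400,60:460],(400,400)),cv2.resize(b[210:310,240:340],(400,400))]))
E
```

```text
[505.1  79.3  26.3] [-1.7998e+02  1.0000e-02 -1.5980e+02] 12.078507001008129 5.45 [ 0.39549165 -1.77666753  0.59122073]
{"linear": [[0.154, -0.888, -0.003]], "turn": [-0.0]}
spout end, dish centre px [[134.0, 291.0], [213.0, 285.0]]
```

View pics/w2c.png

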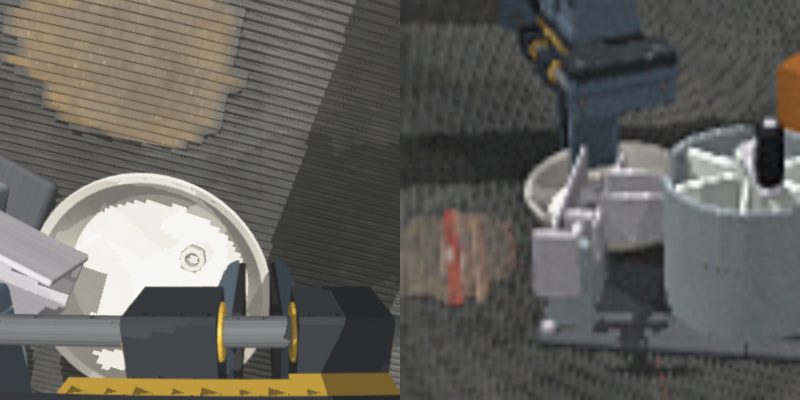

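The dish is under the spout: the wrist crop shows the spout end at about (80,270) and the dish centre at about (155,275). I'll release it and go to the crank.

Emit:
step_arm(
  linear=[
    [0, 0, 0.004],
    [0, 0, 0.004],
    [0, 0, 0.004],
    [0, 0, 0.004],
  ],
  turn=[0, 0, 0, 0],
  fingers=0.3,
)

```text
time_s: 6.05
ee_pos: [505.0, 79.4, 25.1]
ee_rot: [180.0, -0.0, -159.8]
force: [-0.2, -0.4, -0.4]
gripper_width: 31.9
gripper_force: 0.0
```

```bash
python3 -c "
from plan import *
rows([(505,79,200,200),(505,79,240,200),(624.6,-131.2,240,146),(624.6,-131.2,200,146)])"
```

```text
{"linear": [[0.0, -0.001, -0.579], [0.0, -0.001, -0.712], [-0.132, -0.796, -0.712], [-0.132, -0.796, -0.579]], "turn": [0.0, 0.0, 0.15, 0.15]}
```

Emit:
step_arm(
  linear=[
    [0, 0, -0.1],
    [0, 0, -0.3],
    [0, 0, -0.5],
    [0, 0, -0.712],
    [-0.132, -0.796, -0.712],
    [-0.132, -0.796, -0.712],
    [-0.132, -0.796, -0.712],
    [-0.132, -0.796, -0.712],
    [-0.132, -0.796, -0.712],
    [-0.132, -0.796, -0.579],
    [-0.132, -0.796, -0.579],
    [-0.132, -0.796, -0.579],
    [-0.132, -0.796, -0.579],
  ],
  turn=[0, 0, 0, 0, 0.15, 0.15, 0.15, 0.15, 0.15, 0.15, 0.15, 0.15, 0.15],
  fingers=0,
)

```text
time_s: 7.68
ee_pos: [625.3, -131.2, 200.6]
ee_rot: [179.9, 0.2, 146.2]
force: [0.5, -0.7, -0.5]
gripper_width: 45.8
gripper_force: 0.0
```

```bash
python3 - <<'E'
import json
c=json.load(open("cmd.json")); c[2]-=1.2; json.dump(c,open("cmd.json","w")); print(c)
from h import *
s=env.state(); print(s["ee_pos"].round(1),s["ee_rot"].round(2),s["gripper_width"],s["time_s"])
im,K,d,T=grab("wrist"); cv2.imwrite("pics/w3.png",im)
a=grab("top")[0]
p=proj([[624.6,-131.2,156],[614.5,-87.4,117],[614.5,-87.4,101],[494.5,-157,101],[520.1,-1.1,44],[495,-70,62]],K,d,T).round();print(p.tolist())
cv2.imwrite("pics/w3c.png",np.hstack([cv2.resize(im,(480,360)),cv2.resize(a[180:300,270:376],(318,360))]))
E
```

```text
[624.5350622829527, -131.23938223125123, 198.87599999999995, 146.171]
[ 625.3 -131.2  200.6] [1.7993e+02 1.6000e-01 1.4620e+02] 45.79711583285156 7.675
[[316.0, 272.0], [359.0, 210.0], [357.0, 206.0], [186.0, 122.0], [376.0, 45.0], [290.0, 62.0]]
```

View pics/w3c.png

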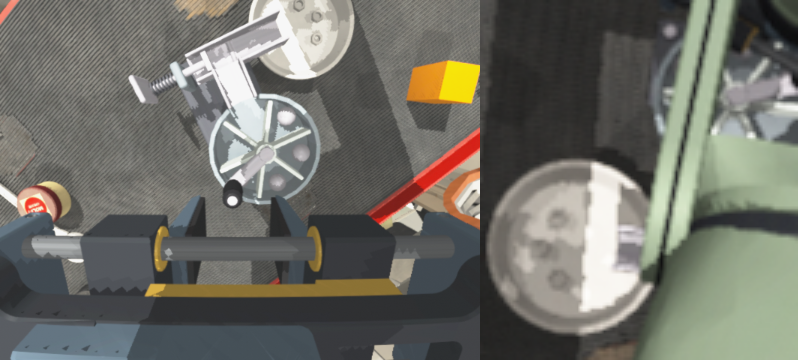

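The wrist view (scaled 0.75) shows the dish well placed under the spout, the handle tip at about (233,203), the hub at (265,153) and the tab at (140,90). The drum circle looks a few px off the prediction, so I'll refine it numerically.

```bash
python3 - <<'E'
from h import *
im=cv2.imread("pics/w3.png"); _,K,d,T=grab("wrist")
s=env.state(); print(s["ee_pos"].round(1))
hsv=cv2.cvtColor(im,cv2.COLOR_BGR2HSV)
sub=im[225:285,285:335].max(2); m=(sub<55).astype(np.uint8)
n,l,st,ce=cv2.connectedComponentsWithStats(m); 
for i in range(1,n):
    if st[i,4]>40: print("dark",st[i],ce[i]+[285,225])
# drum: rectify the z=101 plane to a metric image (2 px/mm) and find circle of r=56
c=np.array([614.5,-87.4]); g=np.array([[c[0]+x,c[1]+y,101.] for x,y in [(-80,-80),(80,-80),(80,80),(-80,80)]])
H=cv2.getPerspectiveTransform(proj(g,K,d,T).astype(np.float32),np.float32([[0,0],[640,0],[640,640],[0,640]]))
r=cv2.GaussianBlur(cv2.cvtColor(cv2.warpPerspective(im,H,(640,640)),cv2.COLOR_BGR2GRAY),(7,7),2)
ci=cv2.HoughCircles(r,cv2.HOUGH_GRADIENT,1,20,param1=80,param2=20,minRadius=205,maxRadius=240)
print([(c+q[:2]/4-80).round(1).tolist()+[q[2]/4] for q in ci[0][:4]])
a=cv2.imread("pics/top0.png"); f=grab("top"); 
H=cv2.getPerspectiveTransform(proj(g,*f[1:]).astype(np.float32),np.float32([[0,0],[640,0],[640,640],[0,640]]))
r=cv2.GaussianBlur(cv2.cvtColor(cv2.warpPerspective(a,H,(640,640),flags=2),cv2.COLOR_BGR2GRAY),(7,7),2)
ci=cv2.HoughCircles(r,cv2.HOUGH_GRADIENT,1,20,param1=80,param2=20,minRadius=205,maxRadius=240)
print([(c+q[:2]/4-80).round(1).tolist()+[q[2]/4] for q in ci[0][:4]])
E
```

```text
[ 624.9 -131.2  199.9]
dark [ 13  15  25  20 268] [311.1119403  248.50746269]
[[609.9, -88.3, np.float32(56.725)], [613.1, -92.3, np.float32(57.375)], [613.1, -84.0, np.float32(57.35)], [608.1, -83.5, np.float32(51.875)]]
[[614.4, -87.5, np.float32(56.6)], [617.1, -83.3, np.float32(56.75)], [618.9, -89.8, np.float32(51.55)], [610.6, -91.8, np.float32(57.1)]]
```

```bash
python3 -c "
from plan import *
rows([(623.3,-131.3,134,146.171)])"; cat cmd.json
```

```text
{"linear": [[0.003, -0.002, 0.216]], "turn": [-0.0]}
[623.4534000802979, -131.23675938011488, 134.07599999999996, 146.171]
```

Emit:
step_arm(
  linear=[
    [0.003, -0.002, 0.12],
    [0.003, -0.002, 0.216],
    [0.003, -0.002, 0.216],
    [0.003, -0.002, 0.216],
  ],
  turn=[0, 0, 0, 0],
)

```text
time_s: 8.38
ee_pos: [624.4, -131.4, 135.4]
ee_rot: [179.9, 0.1, 146.2]
force: [0.0, -0.5, 0.2]
gripper_width: 45.7
gripper_force: 0.0
```

Emit:
step_arm(
  linear=[
    [0, 0, 0],
    [0, 0, 0],
    [0, 0, 0],
    [0, 0, 0],
    [0, 0, 0],
    [0, 0, 0],
  ],
  turn=[0, 0, 0, 0, 0, 0],
  fingers=1,
  force=10,
)

```text
time_s: 9.12
ee_pos: [624.2, -132.0, 134.8]
ee_rot: [180.0, 0.2, 146.2]
force: [0.2, -5.5, 4.6]
gripper_width: 18.2
gripper_force: 10.0
```

```bash
python3 - <<'E'
from h import *; import plan
s=env.state(); print(s["ee_pos"].round(1),s["force"].round(1))
im,K,d,T=grab("wrist"); cv2.imwrite("pics/w4.png",im)
c=np.array([613,-87.6]); a0=-77
plan.rows([(c[0]+45*np.cos(a),c[1]+45*np.sin(a),134.1,146.171) for a in np.radians(a0+np.arange(5,41,5))],save=False)
E
```

```text
[ 624.2 -132.   134.8] [ 0.2 -5.5  4.6]
{"linear": [[-0.008, 0.009, -0.0], [-0.016, 0.019, -0.0], [-0.022, 0.031, -0.0], [-0.028, 0.042, -0.0], [-0.033, 0.055, -0.0], [-0.036, 0.067, -0.0], [-0.039, 0.08, -0.0], [-0.04, 0.093, -0.0]], "turn": [-0.0, -0.0, -0.0, -0.0, -0.0, -0.0, -0.0, -0.0]}
```

Emit:
step_arm(
  linear=[
    [-0.008, 0.009, 0],
    [-0.016, 0.019, 0],
    [-0.022, 0.031, 0],
    [-0.028, 0.042, 0],
    [-0.033, 0.055, 0],
    [-0.036, 0.067, 0],
    [-0.039, 0.08, 0],
    [-0.04, 0.093, 0],
    [-0.04, 0.093, 0],
  ],
  turn=[0, 0, 0, 0, 0, 0, 0, 0, 0],
)

```text
time_s: 10.3
ee_pos: [649.0, -113.7, 134.8]
ee_rot: [179.9, -0.0, 146.2]
force: [-0.8, 0.3, 6.3]
gripper_width: 18.4
gripper_force: 10.0
```

```bash
python3 - <<'E'
from h import *; import plan
s=env.state(); print(s["ee_pos"].round(1),s["force"].round(1))
c=np.array([613,-87.6]); a0=-77
P=lambda degs,sv:plan.rows([(c[0]+45*np.cos(a),c[1]+45*np.sin(a),134.1,146.171) for a in np.radians(degs)],save=sv)
P([a0+40],True)
P(a0+np.array([44,48,52,56]),False)
im,K,d,T=grab("wrist"); cv2.imwrite("pics/w5.png",im)
E
```

```text
[ 649.  -113.7  134.8] [-0.8  0.3  6.3]
{"linear": [[-0.04, 0.093, -0.0]], "turn": [-0.0]}
{"linear": [[-0.0, 0.011, -0.0], [0.0, 0.021, -0.0], [0.002, 0.031, -0.0], [0.004, 0.042, -0.0]], "turn": [-0.0, -0.0, -0.0, -0.0]}
```

View pics/w5.png

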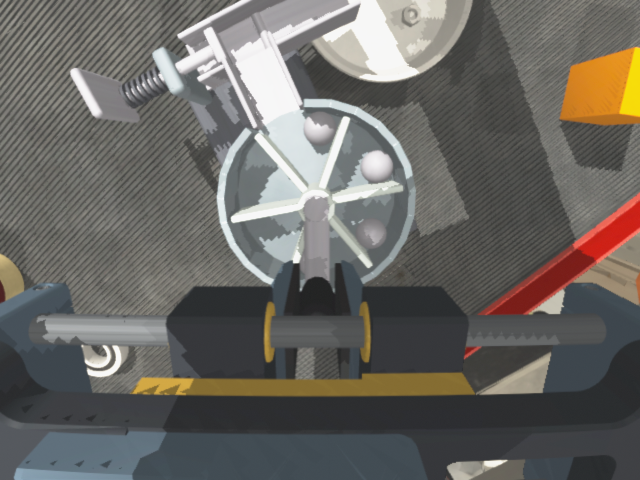

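The crank turns well. Ball 1 is at (318,128), just before the opening at about (280,110), with balls 2 and 3 at (377,166) and (372,234). I'll use a rectified patch at the trough to detect the drop numerically.

```bash
cat > look.py <<'E'
from h import *; import plan, sys
# metric patch (4px/mm) on plane z=72 over trough, feeder axes; prints bright-change vs last patch
F=np.array([613.,-87.6]); y=np.radians(-9.2); ex=np.array([np.cos(y),np.sin(y)]); ey=np.array([-ex[1],ex[0]])
def patch(im,K,d,T,z=67):
    g=[np.r_[F+ex*x+ey*v,z] for x,v in [(-75,-40),(-75,110),(-140,110),(-140,-40)]]
    H=cv2.getPerspectiveTransform(proj(g,K,d,T).astype(np.float32),np.float32([[0,0],[600,0],[600,260],[0,260]]))
    return cv2.warpPerspective(im,H,(600,260))
def look(tag):
    s=env.state(); print(s["time_s"],s["ee_pos"].round(1),s["force"].round(1))
    p=patch(*grab("wrist")); cv2.imwrite(f"pics/p_{tag}.png",p); return p
def circ(p):
    c=cv2.HoughCircles(cv2.medianBlur(cv2.cvtColor(p,cv2.COLOR_BGR2GRAY),5),cv2.HOUGH_GRADIENT,1,15,param1=80,param2=16,minRadius=32,maxRadius=52)
    return None if c is None else [(-75-q[1]/4,-40+q[0]/4,q[2]/4) for q in c[0][:3].tolist()]
def diff(a,b):
    D=cv2.absdiff(cv2.GaussianBlur(a,(9,9),0),cv2.GaussianBlur(b,(9,9),0)).max(2)
    xs=[round(float(D[:,i:i+60].mean()),1) for i in range(0,600,60)]; return xs
E
python3 -c "
from look import *
print(circ(look('a')))
c=np.array([613,-87.6]);a0=-77
plan.rows([(c[0]+45*np.cos(a),c[1]+45*np.sin(a),134.1,146.171) for a in np.radians(a0+np.array([43,46,49,52,55,58,61,64,67]))])"
```

```text
10.35 [ 649.  -113.7  134.8] [-1.5  0.6  6.7]
None
{"linear": [[-0.0, 0.008, -0.0], [0.0, 0.016, -0.0], [0.001, 0.024, -0.0], [0.002, 0.031, -0.0], [0.003, 0.039, -0.0], [0.005, 0.047, -0.0], [0.007, 0.054, -0.0], [0.01, 0.062, -0.0], [0.013, 0.069, -0.0]], "turn": [-0.0, -0.0, -0.0, -0.0, -0.0, -0.0, -0.0, -0.0, -0.0]}
```

Emit:
step_arm(
  linear=[
    [0, 0.008, 0],
    [0, 0.016, 0],
    [0.001, 0.024, 0],
    [0.002, 0.031, 0],
    [0.003, 0.039, 0],
    [0.005, 0.047, 0],
    [0.007, 0.054, 0],
    [0.01, 0.062, 0],
    [0.013, 0.069, 0],
    [0.013, 0.069, 0],
    [0.013, 0.069, 0],
  ],
  turn=[0, 0, 0, 0, 0, 0, 0, 0, 0, 0, 0],
)

```text
time_s: 11.78
ee_pos: [656.1, -94.3, 134.8]
ee_rot: [180.0, -0.2, 146.2]
force: [-2.9, 0.2, 9.5]
gripper_width: 18.5
gripper_force: 10.0
```

```bash
python3 -c "
from look import *
p=look('b');print(circ(p),diff(p,cv2.imread('pics/p_a.png')))
c=np.array([613,-87.6]);a0=-77
plan.rows([(c[0]+45*np.cos(a),c[1]+45*np.sin(a),134.1,146.171) for a in np.radians(a0+np.array([70,73,76,79]))],save=False)"
```

```text
11.775 [656.1 -94.3 134.8] [-2.9  0.2  9.5]
[(-110.375, 2.125, 10.0)] [17.8, 29.2, 37.7, 34.0, 16.9, 24.3, 20.8, 22.3, 30.9, 19.5]
{"linear": [[0.003, 0.007, -0.0], [0.007, 0.014, -0.0], [0.011, 0.021, -0.0], [0.015, 0.027, -0.0]], "turn": [-0.0, -0.0, -0.0, -0.0]}
```

Ball 1 now shows as a 10 mm radius circle at the trough point, feeder frame (-110, 2). I'll release the handle and go behind the ejector tab.

Emit:
step_arm(
  linear=[
    [0, 0, 0],
    [0, 0, 0],
    [0, 0, 0],
  ],
  turn=[0, 0, 0],
  fingers=0.1,
)

```text
time_s: 12.2
ee_pos: [657.1, -95.0, 133.4]
ee_rot: [180.0, -0.1, 146.2]
force: [-0.4, -0.2, 0.3]
gripper_width: 40.7
gripper_force: 0.0
```

```bash
python3 -c "
from plan import *
c=load()
rows([(c[0],c[1],215,c[3]),(488.5,-187,215,170.8),(488.5,-187,140,170.8)])"; cat cmd.json
```

```text
{"linear": [[-0.0, 0.0, -0.27], [0.297, -0.567, -0.27], [0.297, -0.567, -0.02]], "turn": [-0.0, -0.068, -0.068]}
[488.5254621712419, -187.073141530196, 140.07599999999994, 170.65099999999998]
```

Emit:
step_arm(
  linear=[
    [0, 0, -0.12],
    [0, 0, -0.27],
    [0, 0, -0.27],
    [0.297, -0.567, -0.27],
    [0.297, -0.567, -0.27],
    [0.297, -0.567, -0.27],
    [0.297, -0.567, -0.27],
    [0.297, -0.567, -0.02],
    [0.297, -0.567, -0.02],
    [0.297, -0.567, -0.02],
  ],
  turn=[0, 0, 0, -0.068, -0.068, -0.068, -0.068, -0.068, -0.068, -0.068],
)

```text
time_s: 13.45
ee_pos: [489.0, -186.7, 139.5]
ee_rot: [180.0, -0.1, 170.7]
force: [0.5, 0.5, -0.1]
gripper_width: 40.7
gripper_force: 0.0
```

```bash
python3 -c "
from look import *
p=look('c');print(circ(p))
im=cv2.imread('pics/top0.png')
w,K,d,T=grab('wrist'); cv2.imwrite('pics/w6.png',w)
print(proj([[493.5,-160.4,101],[479.7,-158.2,101],[507.3,-162.6,101]],K,d,T).round().tolist())
cv2.imwrite('pics/w6c.png',np.vstack([cv2.resize(w,(600,450)),cv2.resize(p,(600,150))[:,:]]))"
```

```text
13.45 [ 489.  -186.7  139.5] [ 0.5  0.5 -0.1]
[(-110.625, -0.125, 12.850000381469727)]
[[359.0, 275.0], [359.0, 253.0], [358.0, 295.0]]
```

View pics/w6c.png

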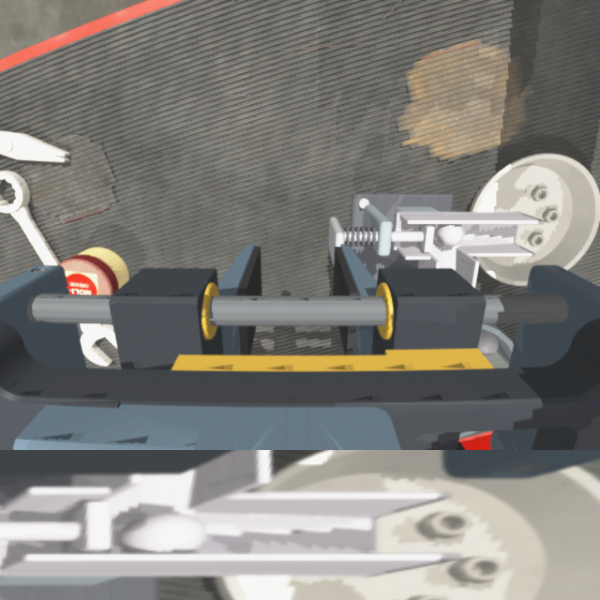

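The wrist view shows ball 1 resting in the trough at (450,236), the tab at about (335,235) and the dish under the spout. I'll close the fingers, descend and push.

Emit:
step_arm(
  linear=[
    [0, 0, 0],
    [0, 0, 0.08],
    [0, 0, 0.167],
    [0, 0, 0.167],
    [0, 0, 0.167],
  ],
  turn=[0, 0, 0, 0, 0],
  fingers=1,
)

```text
time_s: 14.18
ee_pos: [489.5, -187.4, 91.2]
ee_rot: [-180.0, 0.1, 170.7]
force: [0.7, 0.6, -0.2]
gripper_width: 0.5
gripper_force: 0.0
```

Emit:
step_arm(
  linear=[
    [0, 0.02, 0],
    [0, 0.04, 0],
    [0, 0.055, 0],
    [0, 0.07, 0],
    [0, 0.07, 0],
  ],
  turn=[0, 0, 0, 0, 0],
)

```text
time_s: 14.8
ee_pos: [492.3, -166.4, 90.2]
ee_rot: [-180.0, 0.1, 170.7]
force: [-0.2, -3.1, 2.5]
gripper_width: 0.4
gripper_force: 1.3
```

Emit:
step_arm(
  linear=[
    [0, 0.01, 0],
    [0, 0.02, 0],
    [0, 0.03, 0],
    [0, 0.04, 0],
    [0, 0.05, 0],
    [0, 0.06, 0],
    [0, 0.066, 0],
    [0, 0.066, 0],
    [0, 0.066, 0],
  ],
  turn=[0, 0, 0, 0, 0, 0, 0, 0, 0],
)

```text
time_s: 15.92
ee_pos: [495.3, -146.9, 89.9]
ee_rot: [180.0, 0.0, 170.6]
force: [0.4, -4.3, 3.3]
gripper_width: 0.5
gripper_force: 2.2
```

```bash
python3 -c "
from look import *
p=look('d');print(circ(p)); cv2.imwrite('pics/top1.png',grab('top')[0])"
```

```text
15.925 [ 495.3 -146.9   89.9] [ 0.4 -4.3  3.3]
[(-128.375, 81.375, 10.524999618530273), (-99.375, -6.125, 10.324999809265137), (-96.875, 80.875, 9.449999809265137)]
```

Emit:
step_arm(
  linear=[
    [0, 0.006, 0],
    [0, 0.01, 0],
    [0, 0.01, 0],
  ],
  turn=[0, 0, 0],
)

```text
time_s: 16.4
ee_pos: [495.8, -143.8, 90.0]
ee_rot: [180.0, 0.0, 170.7]
force: [2.0, -4.8, 3.7]
gripper_width: 0.7
gripper_force: 2.3
```

Emit:
step_arm(
  linear=[
    [0, -0.04, 0],
    [0, -0.08, 0],
    [0, -0.12, 0],
    [0, -0.146, 0],
    [0, -0.146, 0],
  ],
  turn=[0, 0, 0, 0, 0],
)

```text
time_s: 17.02
ee_pos: [487.9, -187.2, 89.5]
ee_rot: [179.9, -0.1, 170.6]
force: [-0.9, 1.0, -0.2]
gripper_width: 0.7
gripper_force: 0.0
```

```bash
python3 - <<'E'
from look import *
p=look('e');print(circ(p))
im,K,d,T=grab('wrist'); cv2.imwrite('pics/w7.png',im)
q=patch(im,K,d,T,15); cv2.imwrite('pics/q_e.png',q); print("z15",circ(q))
w6=cv2.imread('pics/w6.png')
C=np.zeros((600,800,3),np.uint8)
C[:345,:800]=cv2.resize(im[130:292,300:640],(800,345))[:, :800]
t=cv2.imread('pics/top1.png'); C[350:600,:300]=cv2.resize(t[240:310,270:354],(300,250))
C[350:600,310:800]=cv2.resize(p,(490,250))
cv2.imwrite('pics/c7.png',C)
E
```

```text
17.025 [ 487.9 -187.2   89.5] [-0.9  1.  -0.2]
[(-113.625, 63.875, 12.300000190734863), (-108.375, 69.625, 10.324999809265137)]
z15 None
```

View pics/c7.png

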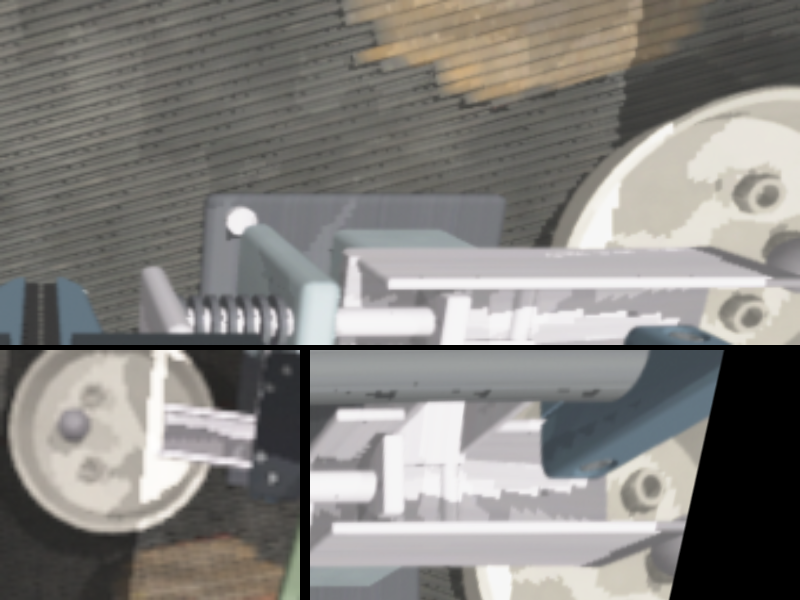

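Ball 1 is in the dish (top crop (75,425)), the trough is empty, and the tab is back at rest with the spring extended. On to the second feed.

```bash
python3 -c "
import json; json.dump([488.525,-187.073,89.976,170.651],open('cmd.json','w'))
from plan import *
rows([(488.5,-187.1,215,170.65),(656.8,-95.2,215,200),(656.8,-95.2,134,200)])"; cat cmd.json
```

```text
{"linear": [[0.0, -0.0, -0.417], [-0.504, 0.393, -0.417], [-0.504, 0.393, -0.147]], "turn": [0.0, -0.082, -0.082]}
[656.8692207119734, -95.3011450940519, 134.07600000000002, 200.17100000000002]
```

Emit:
step_arm(
  linear=[
    [0, 0, -0.2],
    [0, 0, -0.417],
    [0, 0, -0.417],
    [-0.504, 0.393, -0.417],
    [-0.504, 0.393, -0.417],
    [-0.504, 0.393, -0.417],
    [-0.504, 0.393, -0.417],
    [-0.504, 0.393, -0.417],
    [-0.504, 0.393, -0.3],
    [-0.504, 0.393, -0.147],
    [-0.504, 0.393, -0.147],
    [-0.504, 0.393, -0.147],
  ],
  turn=[0, 0, 0, -0.082, -0.082, -0.082, -0.082, -0.082, -0.082, -0.082, -0.082, -0.082],
  fingers=0,
)

```text
time_s: 18.62
ee_pos: [657.1, -96.1, 135.9]
ee_rot: [-179.9, 0.1, -159.9]
force: [0.5, -0.4, 0.6]
gripper_width: 45.4
gripper_force: 0.0
```

Emit:
step_arm(
  linear=[
    [0, 0, 0],
    [0, 0, 0],
    [0, 0, 0],
    [0, 0, 0],
    [0, 0, 0],
  ],
  turn=[0, 0, 0, 0, 0],
  fingers=1,
  force=10,
)

```text
time_s: 19.25
ee_pos: [657.3, -95.4, 134.8]
ee_rot: [-180.0, 0.1, -159.8]
force: [0.1, -0.7, 3.5]
gripper_width: 18.4
gripper_force: 10.0
```

```bash
python3 -c "
from look import *
p=look('f');print(circ(p))
c=np.array([613,-87.6]);a0=-77
plan.rows([(c[0]+45*np.cos(a),c[1]+45*np.sin(a),134.1,200.171) for a in np.radians(a0+np.array([72,77,82,87,91,95,98,101,104,107,110]))])"
```

```text
19.25 [657.3 -95.4 134.8] [ 0.1 -0.7  3.5]
[(-93.625, 95.625, 8.449999809265137)]
{"linear": [[-0.007, 0.011, -0.0], [-0.012, 0.023, -0.0], [-0.016, 0.035, -0.0], [-0.019, 0.048, -0.0], [-0.021, 0.058, -0.0], [-0.021, 0.069, -0.0], [-0.022, 0.077, -0.0], [-0.021, 0.085, -0.0], [-0.021, 0.092, -0.0], [-0.019, 0.1, -0.0], [-0.018, 0.108, -0.0]], "turn": [0.0, 0.0, 0.0, 0.0, 0.0, 0.0, 0.0, 0.0, 0.0, 0.0, 0.0]}
```

Emit:
step_arm(
  linear=[
    [-0.007, 0.011, 0],
    [-0.012, 0.023, 0],
    [-0.016, 0.035, 0],
    [-0.019, 0.048, 0],
    [-0.021, 0.058, 0],
    [-0.021, 0.069, 0],
    [-0.022, 0.077, 0],
    [-0.021, 0.085, 0],
    [-0.021, 0.092, 0],
    [-0.019, 0.1, 0],
    [-0.018, 0.108, 0],
    [-0.018, 0.108, 0],
  ],
  turn=[0, 0, 0, 0, 0, 0, 0, 0, 0, 0, 0, 0],
)

```text
time_s: 20.8
ee_pos: [649.6, -64.3, 134.8]
ee_rot: [-179.9, -0.2, -159.8]
force: [-3.9, -4.3, 6.8]
gripper_width: 18.5
gripper_force: 10.0
```

```bash
python3 -c "
from look import *
p=look('g');print(circ(p),diff(p,cv2.imread('pics/p_f.png')))
c=np.array([613,-87.6]);a0=-77
plan.rows([(c[0]+45*np.cos(a),c[1]+45*np.sin(a),134.1,200.171) for a in np.radians(a0+np.array([113,116,119,122,125,128]))])"
```

```text
20.8 [649.6 -64.3 134.8] [-3.9 -4.3  6.8]
[(-95.875, 101.625, 8.574999809265137)] [26.6, 31.0, 15.2, 30.7, 22.1, 25.4, 24.4, 37.6, 47.6, 15.5]
{"linear": [[0.002, 0.007, -0.0], [0.004, 0.015, -0.0], [0.007, 0.022, -0.0], [0.01, 0.03, -0.0], [0.014, 0.037, -0.0], [0.018, 0.043, -0.0]], "turn": [0.0, 0.0, 0.0, 0.0, 0.0, 0.0]}
```

No ball near the trough yet, so I'll go on to 128° (about 2.2 rad).

Emit:
step_arm(
  linear=[
    [0.002, 0.007, 0],
    [0.004, 0.015, 0],
    [0.007, 0.022, 0],
    [0.01, 0.03, 0],
    [0.014, 0.037, 0],
    [0.018, 0.043, 0],
    [0.018, 0.043, 0],
    [0.018, 0.043, 0],
    [0.018, 0.043, 0],
  ],
  turn=[0, 0, 0, 0, 0, 0, 0, 0, 0],
)

```text
time_s: 21.98
ee_pos: [640.5, -54.6, 134.8]
ee_rot: [-179.8, -0.1, -159.8]
force: [-3.7, -5.5, 7.1]
gripper_width: 18.4
gripper_force: 10.0
```

```bash
python3 -c "
from look import *
p=look('h');print(circ(p),diff(p,cv2.imread('pics/p_g.png')))
c=np.array([613,-87.6]);a0=-77
plan.rows([(c[0]+45*np.cos(a),c[1]+45*np.sin(a),134.1,200.171) for a in np.radians(a0+np.array([131,134,137]))],save=False)"
```

```text
21.975 [640.5 -54.6 134.8] [-3.7 -5.5  7.1]
[(-110.875, 1.875, 10.050000190734863), (-97.875, 102.625, 8.100000381469727), (-123.875, 56.625, 12.300000190734863)] [19.2, 20.3, 32.0, 23.3, 10.6, 12.7, 11.7, 5.5, 34.7, 8.9]
{"linear": [[0.004, 0.007, -0.0], [0.008, 0.013, -0.0], [0.013, 0.02, -0.0]], "turn": [0.0, 0.0, 0.0]}
```

Ball 2 is detected at the same trough spot, (-110.9, 1.9) with radius 10. I'll release and go to the ejector.

Emit:
step_arm(
  linear=[
    [0, 0, 0],
    [0, 0, 0],
    [0, 0, 0],
  ],
  turn=[0, 0, 0],
  fingers=0.1,
)

```text
time_s: 22.4
ee_pos: [641.1, -52.4, 133.5]
ee_rot: [180.0, -0.0, -159.8]
force: [0.1, 0.5, -0.9]
gripper_width: 40.8
gripper_force: 0.0
```

```bash
python3 -c "
from plan import *
c=load();print(c)
rows([(c[0],c[1],215,c[3]),(488.5,-187,215,170.65),(488.5,-187,140,170.65)])"; cat cmd.json
```

```text
[641.2487324344293, -52.77949947712988, 134.07600000000002, 200.17100000000002]
{"linear": [[0.0, 0.0, -0.27], [0.632, -0.244, -0.27], [0.632, -0.244, -0.02]], "turn": [-0.0, 0.082, 0.082]}
[488.5183954134098, -186.86844068201003, 140.07600000000002, 170.651]
```

Emit:
step_arm(
  linear=[
    [0, 0, -0.12],
    [0, 0, -0.27],
    [0, 0, -0.27],
    [0.632, -0.244, -0.27],
    [0.632, -0.244, -0.27],
    [0.632, -0.244, -0.27],
    [0.632, -0.244, -0.27],
    [0.632, -0.244, -0.02],
    [0.632, -0.244, -0.02],
    [0.632, -0.244, -0.02],
    [0.632, -0.244, -0.02],
  ],
  turn=[0, 0, 0, 0.082, 0.082, 0.082, 0.082, 0.082, 0.082, 0.082, 0.082],
)

```text
time_s: 23.78
ee_pos: [490.2, -187.0, 141.5]
ee_rot: [-180.0, 0.2, 170.7]
force: [-0.3, -0.4, 0.5]
gripper_width: 41.1
gripper_force: 0.0
```

```bash
python3 -c "
from look import *
p=look('i');print(circ(p),diff(p,cv2.imread('pics/p_c.png')))"
```

```text
23.775 [ 490.2 -187.   141.5] [-0.3 -0.4  0.5]
[(-110.125, -2.125, 11.149999618530273), (-103.875, 77.875, 10.600000381469727), (-111.375, 67.125, 8.875)] [4.3, 6.5, 9.3, 4.9, 4.1, 3.2, 7.0, 12.6, 15.1, 3.3]
```

Emit:
step_arm(
  linear=[
    [0, 0, 0],
    [0, 0, 0.08],
    [0, 0, 0.167],
    [0, 0, 0.167],
    [0, 0, 0.167],
  ],
  turn=[0, 0, 0, 0, 0],
  fingers=1,
)

```text
time_s: 24.45
ee_pos: [489.3, -187.2, 91.1]
ee_rot: [-180.0, 0.1, 170.7]
force: [0.6, -1.3, 1.3]
gripper_width: 0.4
gripper_force: 0.0
```

Emit:
step_arm(
  linear=[
    [0, 0.02, 0],
    [0, 0.04, 0],
    [0, 0.055, 0],
    [0, 0.07, 0],
    [0, 0.08, 0],
    [0, 0.09, 0],
    [0, 0.1, 0],
    [0, 0.11, 0],
    [0, 0.12, 0],
    [0, 0.13, 0],
    [0, 0.136, 0],
    [0, 0.142, 0],
    [0, 0.146, 0],
    [0, 0.146, 0],
    [0, 0.146, 0],
  ],
  turn=[0, 0, 0, 0, 0, 0, 0, 0, 0, 0, 0, 0, 0, 0, 0],
)

```text
time_s: 26.32
ee_pos: [495.8, -143.7, 89.9]
ee_rot: [180.0, 0.0, 170.6]
force: [0.7, -4.6, 4.5]
gripper_width: 0.7
gripper_force: 2.4
```

Fully pushed at 4.6 N. I'll back off, raise the arm and check.

Emit:
step_arm(
  linear=[
    [0, -0.04, 0],
    [0, -0.08, 0],
    [0, -0.12, 0],
    [0, -0.146, 0],
    [0, -0.146, 0],
    [0, -0.146, -0.167],
    [0, -0.146, -0.167],
    [0, -0.146, -0.167],
    [0, -0.146, -0.167],
  ],
  turn=[0, 0, 0, 0, 0, 0, 0, 0, 0],
)

```text
time_s: 27.45
ee_pos: [487.7, -186.3, 138.9]
ee_rot: [180.0, -0.1, 170.7]
force: [-0.2, 0.0, -0.1]
gripper_width: 0.3
gripper_force: 0.0
```

```bash
python3 - <<'E'
from look import *
p=look('j');print(circ(p)); 
print("vs ball-in-trough",diff(p,cv2.imread('pics/p_i.png')))
t,K,d,T=grab("top"); cv2.imwrite("pics/top2.png",t)
# dish region, z=15 plane, 4px/mm, world axes around dish centre; dark round blobs vs nuts
def dish(im):
    g=[[524.4+x,25.5+y,15] for x,y in [(60,60),(60,-60),(-60,-60),(-60,60)]]
    H=cv2.getPerspectiveTransform(proj(g,K,d,T).astype(np.float32),np.float32([[0,0],[480,0],[480,480],[0,480]]))
    return cv2.warpPerspective(im,H,(480,480),flags=2)
a,b=dish(cv2.imread("pics/top1.png")),dish(t)
D=cv2.absdiff(cv2.GaussianBlur(a,(11,11),0),cv2.GaussianBlur(b,(11,11),0)).max(2)
n,l,st,ce=cv2.connectedComponentsWithStats((D>40).astype(np.uint8))
for i in range(1,n):
    if st[i,4]>300: print("changed: dx,dy mm",((60-ce[i][1]/4).round(1),(60-ce[i][0]/4).round(1)),"area mm2",st[i,4]/16,"w,h",st[i,2:4]/4, "mean before/after",a[l==i].mean().round(),b[l==i].mean().round())
for im in (a,b):
    c=cv2.HoughCircles(cv2.medianBlur(cv2.cvtColor(im,6),5),3,1,40,param1=60,param2=15,minRadius=32,maxRadius=48)
    print([] if c is None else [(60-q[1]/4,60-q[0]/4,q[2]/4,int(im[int(q[1]),int(q[0])].mean())) for q in c[0][:6].tolist()])
E
```

```text
27.45 [ 487.7 -186.3  138.9] [-0.2  0.  -0.1]
[(-111.125, 65.125, 12.024999618530273), (-120.375, 68.875, 11.449999809265137), (-125.375, 69.375, 11.75)]
vs ball-in-trough [10.7, 15.0, 38.3, 15.3, 8.1, 10.6, 14.5, 25.1, 18.9, 13.5]
changed: dx,dy mm (np.float64(6.1), np.float64(-21.1)) area mm2 1018.9375 w,h [ 23.   101.75] mean before/after 240.0 164.0
changed: dx,dy mm (np.float64(35.8), np.float64(5.0)) area mm2 152.4375 w,h [12.   17.75] mean before/after 211.0 169.0
changed: dx,dy mm (np.float64(4.1), np.float64(42.3)) area mm2 79.8125 w,h [10.   18.75] mean before/after 185.0 138.0
changed: dx,dy mm (np.float64(-2.6), np.float64(13.6)) area mm2 265.125 w,h [24.5  25.25] mean before/after 196.0 140.0
changed: dx,dy mm (np.float64(-57.3), np.float64(-13.6)) area mm2 42.6875 w,h [10.    5.75] mean before/after 211.0 154.0
[(-38.375, -20.875, 11.574999809265137, 251), (22.625, -49.875, 10.324999809265137, 153)]
[(-23.625, -30.875, 9.925000190734863, 250), (0.875, 13.625, 10.0, 162), (20.125, -45.875, 11.800000190734863, 139), (-39.875, -21.625, 9.149999618530273, 165)]
```

Emit:
step_arm(
  linear=[
    [0, -0.2, -0.5],
    [0, -0.4, -0.5],
    [0.2, -0.6, -0.5],
    [0.2, -0.6, -0.5],
    [0.2, -0.6, -0.5],
    [0.2, -0.6, -0.5],
    [0.2, -0.6, -0.5],
    [0.2, -0.6, -0.5],
  ],
  turn=[0, 0, 0, 0, 0, 0, 0, 0],
)

```text
time_s: 28.55
ee_pos: [400.7, -353.5, 289.2]
ee_rot: [179.9, -0.1, 170.8]
force: [0.9, 0.2, -0.6]
gripper_width: 0.6
gripper_force: 0.0
```

```bash
python3 - <<'E'
from look import *
t,K,d,T=grab("top"); cv2.imwrite("pics/top3.png",t)
def rect(im,c,z,r=64):
    g=[[c[0]+x,c[1]+y,z] for x,y in [(r,r),(r,-r),(-r,-r),(-r,r)]]
    H=cv2.getPerspectiveTransform(proj(g,K,d,T).astype(np.float32),np.float32([[0,0],[8*r,0],[8*r,8*r],[0,8*r]]))
    return cv2.warpPerspective(im,H,(8*r,8*r),flags=2)
def report(n,im,c,r=64):
    g=cv2.medianBlur(cv2.cvtColor(im,6),5)
    q=cv2.HoughCircles(g,3,1,30,param1=60,param2=13,minRadius=34,maxRadius=46)
    print(n,[] if q is None else [(round(r-v[1]/4,1),round(r-v[0]/4,1),v[2]/4,int(g[int(v[1]),int(v[0])])) for v in q[0][:8].tolist() ])
D=rect(t,(524.4,25.5),15); report("dish now",D,0)
report("drum start",rect(cv2.imread("pics/top0.png"),(614.5,-87.4),78),0); 
report("drum now",rect(t,(614.5,-87.4),78),0)
# coarse grey map of dish (8 mm cells) rows +x to -x, cols +y to -y
g=cv2.resize(cv2.cvtColor(D,6),(16,16),interpolation=cv2.INTER_AREA); print(g)
g=cv2.resize(cv2.cvtColor(rect(t,(614.5,-87.4),78),6),(16,16),interpolation=cv2.INTER_AREA); print(g)
E
```

```text
dish now [(0.6, 14.1, 10.675000190734863, 172), (5.9, 33.9, 9.425000190734863, 179), (20.9, -63.9, 9.925000190734863, 40), (-50.4, -10.9, 9.350000381469727, 149)]
drum start [(40.6, -6.9, 8.649999618530273, 251), (27.4, 31.4, 9.0, 249), (-16.1, 39.4, 8.774999618530273, 250), (52.6, 4.4, 10.25, 132), (-32.4, -29.6, 11.350000381469727, 113), (-8.6, 40.1, 10.524999618530273, 196), (19.1, -48.4, 9.699999809265137, 120), (18.9, 15.1, 9.975000381469727, 86)]
drum now [(39.1, 35.4, 9.975000381469727, 133), (43.4, 15.4, 9.699999809265137, 92), (-4.9, 17.1, 10.524999618530273, 99), (37.6, -27.4, 10.25, 94), (-3.1, -19.1, 9.899999618530273, 104), (-31.1, 30.6, 9.625, 95), (59.6, 23.6, 8.600000381469727, 59), (-4.9, 43.1, 10.25, 107)]
[[ 95  94  65  84 119 152 158 154 152 123  88  51  44  44  47  51]
 [ 93  71 142 224 145 135 135 135 132 133 143 136  68  46  48  49]
 [ 87 156 249 192 165 190 198 176 178 173 155 144 149  75  48  49]
 [130 246 243 203 205 212 199 183 183 182 182 169 149 143  53  45]
 [218 240 247 207 214 196 184 193 195 184 183 182 169 153 104  41]
 [243 238 249 205 217 180 181 2
[... 1079 characters left out ...]
 174 105  93  93  89 115  82]
 [ 60 100  97  93  92 107 158 163 175 155 133  98  94  96 105  86]
 [ 58 118 179 165 144 146 159 171 175 178 182 165 163 174 147  88]
 [ 49 118 117 115 108 106 107 148 155 118 100 100 100  99 108  81]
 [ 45 115 129 145  97  94 123 136 114 171  94  93  93  91 115  63]
 [ 44  94 120 119  97 100 180 103  99 155 153 118  95  96 115  53]
 [ 44  64 121 102  95 138 150  98  99 104 187 129  96 119  82  52]
 [ 46  52  85 126 100 173 122 101  99  98 132 161 117  95  68  52]
 [ 47  49  60  83 116 129 123 108  99 100 113 128  90  70  66  50]
 [ 49  49  50  62  82 139 124 114 102 107  94  72  70  69  62  52]
 [ 52  46  49  58  92 160 156 153 124  68  65  69  70  70  62  74]]
```

```bash
python3 - <<'E'
from look import *
t,K,d,T=grab("top"); a=cv2.imread("pics/top0.png")
for n,c in (("tab",(392,271)),):
    x,y=c; P=a[y-12:y+13,x-10:x+11]; S=t[y-30:y+31,x-30:x+31]
    r=cv2.matchTemplate(S,P,cv2.TM_CCOEFF_NORMED); _,v,_,l=cv2.minMaxLoc(r); print(n,"shift px",l[0]-20,l[1]-18,"score",v)
s=env.state(); print(s["time_s"],s["qvel"].round(2))
E
```

```text
tab shift px 0 0 score 0.9972946643829346
28.65 [-0.3  -0.16 -0.29 -0.03  0.05  0.02]
```

Two balls lie side by side in the dish, the tab is back at its start position (0 px shift) and the arm is clear, so I'm handing in.

```bash
python3 -c "
from workcell import env
print(env.job_done())"
```

```text
the job is handed in; nothing more can be done
None
```

I handed the job in at about 28.7 s with balls 1 and 2 in the dish at the spout and the ejector back at rest; the hand-in gave no verdict. Balls 3 and 4 should still be in the drum because the crank stopped well short of the third drop, but the last picture did not show ball 4, which the handle hides.

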